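Clear the clamping blocks off the gluing board

ROBOT

A 6-joint arm with a two-finger parallel gripper is mounted at the origin on the work surface. World frame = base frame: x ahead of the robot, y to its left, z up, the work surface at z = 0. Lengths are in m, angles in rad, forces in N, time in s.
With the tool pointing down it reaches from about 0.35 to 0.925 m from the base axis. Payload 6.4 kg.
Tool frame: the origin (TCP) lies at the very end of the fingers, on their centre line; the grasp point (between the pads) lies 19 mm behind it; z points along the fingers, x is the direction in which the jaws open and shut, and the axes are right-handed (so a half turn about z gives the same grasp; the last joint's range is limited). The gripper opens to 85 mm and grips with 20 to 120 N. Pads are 22 mm wide; open, the fingers measure 114 mm over their backs; the gripper's body (76 mm by 85 mm) begins 54 mm behind the grasp point. The pads swing forward as they close: fully open they stand 13 mm farther back than shut.
Start: joints at [1.104, 0.245, 1.558, -0, 1.339, -0.174], TCP at [0.188, 0.622, 0.231] pointing down, gripper open.
Joint ranges: [-3.13, 3.13], [-1.02, 2.26], [0.13, 2.54], [-0.95, 4.09], [0.21, 2.88], [-2.74, 2.74]. Speed limits (rad/s): [2.57, 2.57, 3.14, 3.14, 3.14, 3.14].

INTERFACE

Orientations are given as a 3x3 rotation matrix whose columns are the frame's x, y, z axes.
In Python, from rig import * gives the robot as it stands. The module is installed in compiled form; this text tells all that it offers. Calls block until the motion is done:
- movep(position, orientation): joint-space move of the TCP to a pose.
- move_linear(position, rotation=None, feed=0.15): straight line of the TCP; rotation=None keeps the orientation; feed is the mean speed in m/s.
- move_joints(angles): joint-space move.
- open_gripper() and gripper_close(squeeze=None): open the fingers fully, or close them until they stop; squeeze is the grip in N (None keeps the last).
- sleep(seconds).
- solve_ik(position, orientation): joint angles nearest the present ones, or None.
- grab_frame(name): name is "scene" or "top" or "wrist"; returns (picture, depth): 400x640x3 uint8, red, green, blue; 400x640 float32, m along the optical axis (not along the pixel's ray), 0 where there is no reading.
- camera_model(name): a dict with "fx", "fy", "cx", "cy" (pixels), "D" ([k1, k2, p1, p2, k3] as OpenCV has them; the pictures are not rectified), "xyz" and "attitude" of the camera in the world. Camera axes: x right, y up, looking along -z (the intrinsics and any distortion apply to the point x, -y, -z); pixel columns grow to the right and rows downward; lengths in m; the calibration is good to about 2 mm. A picture is of the moment at which its call begins: read the wrist's pose just before it. camera_model takes no time and is no camera call; for the wrist camera it gives the pose at the moment of the call.
A pose or a line that the arm cannot do raises IKError and nothing moves.
- sign_off(): hands the job in, once; it reports no verdict.
Readings, each from a call of its own:
- get_t(): time.
- get_qpos(): joint angles.
- get_dq(): joint speeds.
- get_joint_efforts(): joint torques, N m.
- get_eef_pos(): TCP position.
- get_ee_rot(): TCP orientation.
- get_ft_force(): force on the tool from outside, world axes, zero at the start.
- get_ft_torque(): the same for the moment, N m.
- get_grip_width(): finger opening in m.
Only numpy, scipy, OpenCV 4.12 (cv2) and the standard library are available. Lean on these libraries where they do the work, as an engineer would, in place of code of your own. Each camera call takes 0.05 s, during which the arm holds its last target. There are 200 camera calls.

TASK

Raise the barrier bar at the end of the gluing board until it stands upright, then slide the two heavy oblong iron blocks along the board, without lifting them, and tip them over that end into the bin. When both lie in the bin, lower the bar fully again. Leave the round weight, the varnish tin and the wooden pad on the board where they are.

Things in the scene. Friction and masses are not known exactly. Their poses are not given: they have to be found in the camera images.
- stand: the gluing board: a plywood board 300 (x) x 400 (y) mm on two bearers, fixed to the bench, its top 120 mm above the bench. Origin: centre of its underside, on the bench; z up. Its open end, where the bin stands, is its -y end (edge at y = -200 mm in this frame).
- bar (a joint): angle of the barrier bar (rad): 0 = lying level across the end of the board, growing as its free end rises, about 1.57 upright, stop at 1.9. It starts at 0 to 0.2. A stiff hinge holds it wherever it is left (1 to 3 N at the grip move it). The bar is aluminium, 240 long x 10 x 16 mm high, its middle 32 mm above the board; blocks do not pass under it
- bar_hinge (a point): the bar's hinge axis, at x = 120, y = -185, z = 152 mm in the board's frame; the axis is along the board's y. With the bar level it runs from here towards the board's -x
- mouth (a point): middle of the edge of the board's open end, at its top (x = 0, y = -200, z = 120 mm in the board's frame). Two steel posts 18 (x) x 30 (y) mm stand on the board at x = +-120, y = -185 mm, 222 mm apart inside: the one at +x carries the bar's hinge (48 mm high with its cheeks), the one at -x is the bar's rest (44 mm high)
- bar_grip (a point): centre of the black rubber grip on the bar, 36 mm long along the bar, 14 mm wide (along the board's y), 20 mm high, 180 mm from the hinge axis; the bar ends 60 mm beyond it
- bin: the grey sheet-steel bin, open on top, fixed against the board's open end: 280 (x) x 200 (y) x 110 mm high outside, walls and floor 8 mm. Origin: centre of its underside, on the bench, at y = -300 mm in the board's frame, axes parallel to the board's
- block_a: one of two identical dark cast-iron clamping blocks, plain oblong ingots about 1.4 kg: 60 (own x) x 90 (own y) x 36 mm high, the top 7 mm stepped in by 6 mm all round. Origin: centre of its underside; z up. It starts on the board, its long side within 0.25 rad of the board's y
- block_a_center (a point): the centre of this block, 18 mm above its underside, axes as the block's; 138 mm above the bench while it stands on the board
- block_b: one of two identical dark cast-iron clamping blocks, plain oblong ingots about 1.4 kg: 60 (own x) x 90 (own y) x 36 mm high, the top 7 mm stepped in by 6 mm all round. Origin: centre of its underside; z up. It starts on the board, its long side within 0.25 rad of the board's y
- block_b_center (a point): the centre of this block, 18 mm above its underside, axes as the block's; 138 mm above the bench while it stands on the board
- round_weight: a round dark iron weight with a knob, 70 mm across, 62 mm high, on the board; stays where it is. Origin: centre of its underside
- varnish_tin: a small round tin, 52 mm across, 70 mm high, at the board's rear (+y) corner on the -x side; stays. Origin: centre of its underside
- wood_pad: a pale wooden pad 45 x 45 x 25 mm at the board's rear (+y) corner on the +x side; stays. Origin: centre of its underside

How it is judged:
On the way, in this order (a step that is already met when the one before it is completed fails the run):
1. the bar is raised upright (above 1.3 rad) (value of joint bar above 1.3 rad), for 0.2 s.
2. both oblong blocks are in the bin (x of block_a_center in the frame of bin between -0.13 and 0.13 m and y of block_a_center in the frame of bin between -0.09 and 0.09 m and z of each of block_a_center, block_b_center in the frame of bin below 0.11 m and x of block_b_center in the frame of bin between -0.13 and 0.13 m and y of block_b_center in the frame of bin between -0.09 and 0.09 m), for 0.2 s.
At the end, for the whole second after the job is handed in: Both oblong blocks are at rest in the bin (centres between its walls and below its rim, 110 mm), and the bar is down again (below 0.1 rad) (all of step 2 and value of joint bar below 0.1 rad and linear speed of each of block_a, block_b below 0.02 m/s); the robot touches nothing.
It fails at once if an oblong block is lifted more than 25 mm off the board (z of any of block_a_center, block_b_center in the frame of stand above 0.163 m).
It fails at once if the round weight, the varnish tin or the wooden pad is moved by more than 30 mm (distance of any of round_weight, varnish_tin, wood_pad from where it was at the start of the episode above 0.03 m).
It also fails if it takes over 72 s, if anything falls off the work surface, if the arm or the gripper's body presses on something with over 40 N, if the wrist force passes 120 N, or if a joint passes its speed limit or range.

## Working session

There is one attempt and no reset: what is moved stays moved. The work goes in short steps, each a Python script; the robot and the scene stay as the last script left them, time stands still between calls to the robot, and variables do not carry over. Pictures are saved under pics/ and viewed, about 8 in all and at most 12, crops included, and the job is handed in when it is done.

```bash
mkdir -p pics
python3 - <<'E'
from rig import *
import cv2, numpy as np
for n in ("top","scene"):
    im,d=grab_frame(n); cv2.imwrite(f"pics/{n}0.png",im[...,::-1]); np.savez(f"{n}0.npz",im=im,d=d)
    print(n,camera_model(n),(d>0).mean())
print(get_t())
E
```

```text
top {'fx': 504.0394811171925, 'fy': 504.0394811171925, 'cx': 316.4834988187734, 'cy': 199.22479510222746, 'D': array([-0.12271131,  0.        ,  0.        ,  0.        ,  0.        ]), 'xyz': array([0.36167495, 0.05467975, 1.08270586]), 'attitude': array([[-0.09515542,  0.97468311, -0.20233213],
       [-0.99546008, -0.09361049,  0.01721361],
       [-0.00216259,  0.20305152,  0.97916567]])} 0.995921875
scene {'fx': 368.6550537278845, 'fy': 368.6550537278845, 'cx': 319.4903426052897, 'cy': 199.37560836508572, 'D': array([-0.03931896,  0.        ,  0.        ,  0.        ,  0.        ]), 'xyz': array([0.90592505, 0.48751202, 0.54908832]), 'attitude': array([[-0.81419988, -0.35010236,  0.46314889],
       [ 0.58052983, -0.50189355,  0.64116143],
       [ 0.00797931,  0.79090531,  0.61188653]])} 0.99462890625
0.1
```

View pics/top0.png

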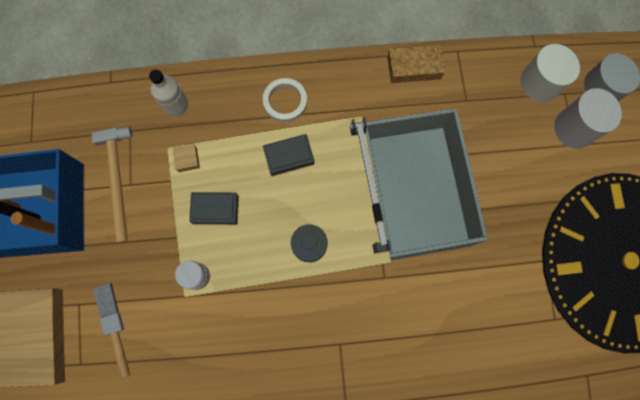

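View pics/scene0.png

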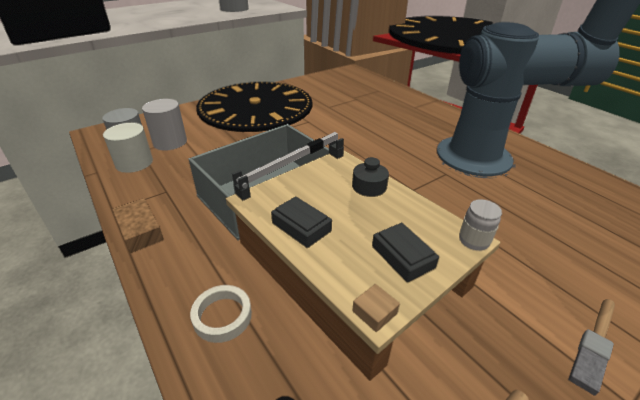

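The top view shows the board, with blocks near (289,155) and (213,208), the weight at (309,243), the hinge at (358,125), the grip at (378,213), and the bin on the right. Next I measure poses by deprojecting depth.

```bash
cat > h.py <<'E'
from rig import *
import cv2, numpy as np
def world(name,im,d,c):
    K=np.array([[c["fx"],0,c["cx"]],[0,c["fy"],c["cy"]],[0,0,1]])
    v,u=np.mgrid[:400,:640]
    p=cv2.undistortPoints(np.stack([u,v],-1).reshape(-1,1,2).astype(np.float64),K,np.array(c["D"])).reshape(400,640,2)
    P=np.stack([p[...,0]*d,-p[...,1]*d,-d],-1)
    return P@np.array(c["attitude"]).T+c["xyz"]
def rect(P): # min area rect in mm
    (c,s,a)=cv2.minAreaRect((P[:,:2]*1000).astype(np.float32)); return np.round(c,1),np.round(s,1),round(a,2)
def blobs(mask,minpx=60):
    n,l,st,ce=cv2.connectedComponentsWithStats(mask.astype(np.uint8))
    return [(l==i,ce[i],st[i,4]) for i in range(1,n) if st[i,4]>minpx]
E
python3 - <<'E'
from h import *
z=np.load("top0.npz"); im,d=z["im"],z["d"]
W=world("top",im,d,camera_model("top"))
hsv=cv2.cvtColor(im,cv2.COLOR_RGB2HSV)
v,u=np.mgrid[:400,:640]
reg=(u>150)&(u<500)&(v>90)&(v<310)
Z=W[...,2]
b=reg&(abs(Z-.12)<.006)
b=cv2.morphologyEx(b.astype(np.uint8),cv2.MORPH_OPEN,np.ones((3,3)))
for m,c,a in blobs(b,3000): print("board",c,a,rect(W[m]),np.median(Z[m]))
k=reg&(hsv[...,2]<85)&(Z>.125)&(u<350)
for m,c,a in blobs(k): 
    t=m&(Z>np.percentile(Z[m],90)-.004)
    print("dark",c,a,rect(W[m]),np.percentile(Z[m],[5,50,95]).round(4),"top",rect(W[t]))
k=reg&(Z>.125)&(u>345)&(u<400)
for m,c,a in blobs(k): print("bar/posts",c,a,rect(W[m]),np.percentile(Z[m],[5,50,95]).round(4))
k=reg&(Z>.125)&(u<345)
for m,c,a in blobs(k): print("obj",c,a,rect(W[m]),np.percentile(Z[m],[5,50,95]).round(4))
k=reg&(Z>.085)&(Z<.115)&(u>385)
for m,c,a in blobs(k,100): print("rim",c,a,rect(W[m]))
E
```

```text
board [277.39333023 207.97850099] 23629 (array([560.7, 118.7]), array([301.7, 401.8]), 4.12) 0.11998671187585908
dark [288.4297044  154.68925739] 1387 (array([521.9,  62.4]), array([318.4,  86.8]), 9.64) [0.141  0.155  0.1584] top (array([521.8,  59.3]), array([316. ,  77.4]), 11.07)
dark [213.69103448 208.02689655] 1450 (array([493.1, 151.1]), array([313.1,  91.1]), 52.49) [0.1457 0.1551 0.1586] top (array([489. , 150.2]), array([308.6,  77.8]), 51.02)
dark [308.79287091 242.96820809] 1038 (array([437.6,  69.5]), array([ 65.3, 140.3]), 76.04) [0.1546 0.1581 0.182 ] top (array([425.2,  63.8]), array([ 27.3, 125.4]), 85.94)
bar/posts [371.05682782 186.83630195] 1179 (array([520.5, -50.6]), array([115.3, 363.3]), 74.06) [0.1421 0.166  0.1768]
obj [288.28289474 154.66315789] 1520 (array([523.4,  61.2]), array([320.4,  89.9]), 10.37) [0.1366 0.1546 0.1583]
obj [185.76333333 157.715     ] 600 (array([665.7, 286.8]), array([47.3, 45.8]), 6.06) [0.1298 0.1449 0.1477]
obj [213.48201893 208.0681388 ] 1585 (array([494.4, 151.7]), array([314.8,  94.7]), 52.93) [0.1391 0.1548 0.1585]
obj [308.7609075  243.15445026] 1146 (array([439. ,  69.7]), array([ 68.9, 141.7]), 75.05) [0.1533 0.1578 0.1819]
obj [192.40097205 275.14337789] 823 (array([390.3, 183. ]), array([257.7,  52.6]), 65.9) [0.1431 0.1892 0.1924]
rim [448.14469619 177.50360453] 1942 (array([ 583.5, -182.5]), array([281.6, 199.3]), 4.0)
```

```bash
cat >> h.py <<'E'
BC=np.array([.5607,.1187,0.]); th=np.deg2rad(4.06)
RB=np.array([[np.cos(th),-np.sin(th),0],[np.sin(th),np.cos(th),0],[0,0,1]])
def b2w(x,y,z): return BC+RB@np.array([x,y,z])
def measure(im,d,c):
    W=world("top",im,d,c); L=(W-BC)@RB*1000; v=cv2.cvtColor(im,cv2.COLOR_RGB2HSV)[...,2]
    on=(abs(L[...,0])<150)&(L[...,1]<200)
    for nm,m in (("dark",on&(v<85)&(L[...,1]>-165)&(L[...,2]>143)&(L[...,2]<195)),("pale",on&(v>=85)&(L[...,1]>110)&(L[...,2]>132)&(L[...,2]<200))):
        m=cv2.morphologyEx(m.astype(np.uint8),cv2.MORPH_OPEN,np.ones((3,3)))
        for b,ce,a in blobs(m,150):
            P=L[b]; r=cv2.minAreaRect(P[:,:2].astype(np.float32))
            t=P[P[:,2]>150]; 
            print(nm,ce.round(),a,"board rect",np.round(r[0],1),np.round(r[1],1),round(r[2],1),"median/top",np.median(P,0).round(1),np.percentile(P[:,2],95).round(1),"mean",P.mean(0).round(1))
    return L
E
python3 - <<'E'
from h import *
z=np.load("top0.npz"); L=measure(z["im"],z["d"],camera_model("top"))
m=(abs(L[...,1]+185)<9)&(abs(L[...,0])<105)&(L[...,2]>135)
P=L[m]; k=P[:,2]>150
print("bar z=",np.polyfit(P[:,0],P[:,2],1),len(P),[ (x,np.percentile(P[abs(P[:,0]-x)<8][:,2],[50,90]).round(1)) for x in range(-100,101,20)], "y med",np.median(P[:,1]))
E
```

```text
dark [288. 154.] 1295 board rect [ 86.7 -40.8] [59.3 86.4] 6.4 median/top [ 83.8 -40.4 155.2] 158.4 mean [ 84.2 -40.7 154.1]
dark [213. 208.] 1389 board rect [  4.8 116.7] [88.1 58.3] 80.2 median/top [  3.  114.7 155.2] 158.5 mean [  3.3 115.1 154.1]
dark [309. 243.] 1032 board rect [-92.2 -52.3] [65.7 65.4] 35.3 median/top [-93.6 -52.  158.1] 181.8 mean [-92.9 -52.  162.3]
pale [185. 157.] 534 board rect [116.7 160. ] [47.2 45. ] 2.3 median/top [115.4 159.3 145.1] 147.8 mean [115.2 159.4 144.7]
pale [191. 275.] 725 board rect [-117.3  167.2] [47.8 51.3] 85.5 median/top [-118.7  164.6  189.5] 192.5 mean [-118.6  165.3  185.4]
bar z= [-7.74613508e-02  1.67734338e+02] 730 [(-100, array([176.1, 178.1])), (-80, array([174.9, 177.1])), (-60, array([174.7, 176.8])), (-40, array([171.7, 175.1])), (-20, array([169.3, 171.7])), (0, array([168.9, 170.3])), (20, array([166.8, 168.9])), (40, array([165.9, 168. ])), (60, array([163.5, 166.3])), (80, array([162.8, 164.5])), (100, array([161.3, 163.3]))] y med -184.12451406286687
```

```bash
cat >> h.py <<'E'
def rotB(yaw,flip=1): # tool down, jaw along board-frame direction yaw
    x=flip*RB@np.array([np.cos(yaw),np.sin(yaw),0]); z=np.array([0,0,-1.]); return np.column_stack([x,np.cross(z,x),z])
def rotbar(t,flip):  # jaw along board y, tool tilted by t towards pointing -x
    x=flip*RB@np.array([0,1.,0]); z=RB@np.array([-np.sin(t),0,-np.cos(t)]); return np.column_stack([x,np.cross(z,x),z])
def barpose(q,flip,back=0.):
    t=np.deg2rad(40)*np.clip(q/1.5,0,1); R=rotbar(t,flip)
    g=b2w(.120-.180*np.cos(q),-.185,.152+.180*np.sin(q))
    return g+R[:,2]*(.019-back),R
def wr(): print(round(get_t(),2),"F",np.round(get_ft_force(),1),"tcp",np.round(get_eef_pos(),4),"w",round(get_grip_width(),4))
E
python3 - <<'E'
from h import *
for f in (1,-1):
    for q in (.078,.5,1,1.55): 
        s=solve_ik(*barpose(q,f)); print(f,q,None if s is None else np.round(s,2))
    print(f,"bk",solve_ik(*barpose(1.55,f,.09)))
    for (x,y,a) in ((.085,-.03,.11),(.04,-.2,0),(.004,.13,-.17),(-.035,-.2,0)):
        s=solve_ik(b2w(x,y,.121),rotB(a,f)); print("  blk",None if s is None else np.round(s,2))
E
```

```text
1 0.078 [-0.35  0.05  1.94 -0.02  1.19 -1.98]
1 0.5 [-0.3   0.13  1.72 -0.08  1.51 -1.93]
1 1 [-0.24  0.35  1.38 -0.14  1.86 -1.89]
1 1.55 [-0.19  0.69  0.91 -0.21  2.21 -1.9 ]
1 bk [-0.17315525  0.8695988   0.52110956 -0.2373623   2.42017332 -1.93895328]
  blk [-0.03  0.37  1.62 -0.    1.16 -0.21]
  blk [-0.31  0.29  1.71 -0.    1.14 -0.38]
  blk [ 0.23  0.27  1.74 -0.    1.13  0.33]
  blk [-0.36  0.13  1.9  -0.    1.11 -0.43]
-1 0.078 [-0.35  0.05  1.94 -0.02  1.19  1.16]
-1 0.5 [-0.3   0.13  1.72 -0.08  1.51  1.21]
-1 1 [-0.24  0.35  1.38 -0.14  1.86  1.25]
-1 1.55 [-0.19  0.69  0.91 -0.21  2.21  1.24]
-1 bk [-0.17315525  0.8695988   0.52110956 -0.2373623   2.42017332  1.20263937]
  blk None
  blk None
  blk None
  blk [-0.36  0.13  1.9  -0.    1.11  2.71]
```

Run:
```python
from h import *
q0=.078
movep(*barpose(q0,-1,.10)); move_linear(barpose(q0,-1)[0],feed=.12); wr()
gripper_close(25); wr()
for q in np.linspace(q0,1.55,9)[1:]:
    p,R=barpose(q,-1); move_linear(p,R,feed=.12); F=get_ft_force()
    print(round(q,2),np.round(F,1),round(get_grip_width(),4))
    if np.linalg.norm(F)>50: print("stop"); break
wr()
im,d=grab_frame("scene"); cv2.imwrite("pics/bar1.png",im[...,::-1])
```

```text
3.79 F [-0.8  0.1 -0. ] tcp [ 0.5144 -0.0703  0.1479] w 0.0855
4.44 F [0.5 2.9 1.4] tcp [ 0.5138 -0.0697  0.147 ] w 0.0132
0.26 [-2.2  2.8  2.3] 0.0134
0.45 [-2.8  3.1  3.2] 0.0133
0.63 [-3.7  4.   2.8] 0.0133
0.81 [-1.9  4.9  3.5] 0.0135
1.0 [-2.8  4.4  2.5] 0.0134
1.18 [-1.5  5.8  2.3] 0.0138
1.37 [-1.7  6.1  2.3] 0.0134
1.55 [-0.8  5.6  3. ] 0.0132
7.8 F [-0.8  5.6  3. ] tcp [ 0.678  -0.0576  0.3176] w 0.0132
```

View pics/bar1.png

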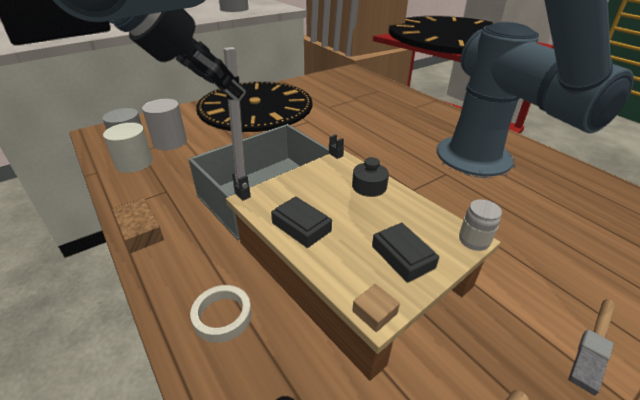

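The bar stands upright at pixel (237,110), held by the gripper. Next: release it and drag block A.

```bash
cat >> h.py <<'E'
OFF=.018; ZT=.1205
def grasp(cx,cy,a):
    g=lambda z:b2w(cx-OFF*np.sin(a),cy+OFF*np.cos(a),z)
    movep(g(.21),rotB(a)); move_linear(g(ZT+.012),feed=.12); wr(); move_linear(g(ZT),feed=.05); wr()
    gripper_close(60); wr()
def drag(pts):
    for x,y,feed in pts:
        move_linear(b2w(x,y+OFF,ZT),rotB(0),feed=feed); wr()
        if np.linalg.norm(get_ft_force())>70: print("STOP"); return
E
python3 - <<'E'
from h import *
open_gripper(); R=get_ee_rot(); p=get_eef_pos()
move_linear(p-.09*R[:,2],feed=.15); move_linear(p-.09*R[:,2]+RB@[0,.14,0],feed=.2)
grasp(.0855,-.0407,.11)
drag([(.040,-.10,.1),(.040,-.188,.1)])
im,d=grab_frame("scene"); cv2.imwrite("pics/a1.png",im[...,::-1])
E
```

```text
12.38 F [0.7 0.8 0.4] tcp [0.6463 0.1019 0.1333] w 0.0856
12.78 F [ 0.   0.1 -0.5] tcp [0.6453 0.1019 0.1201] w 0.0851
13.13 F [5.1 2.4 3.9] tcp [0.6486 0.1023 0.1231] w 0.0591
14.02 F [1.5 2.2 6.5] tcp [0.6087 0.0403 0.1231] w 0.0588
15.05 F [-0.6  7.   9.4] tcp [ 0.6144 -0.0465  0.1231] w 0.0588
```

View pics/a1.png

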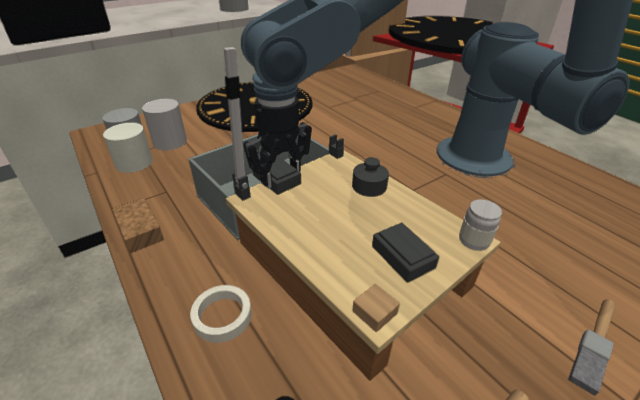

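Block A (285,175) is gripped at the open end and overhanging. I'll bring its centre past the edge and release.

Run:
```python
from h import *
drag([(.040,-.218,.08)])
open_gripper(); sleep(.3); wr()
move_linear(get_eef_pos()+[0,0,.10],feed=.2); wr()
im,d=grab_frame("scene"); cv2.imwrite("pics/a2.png",im[60:260,150:450,::-1].repeat(2,0).repeat(2,1))
```

```text
15.62 F [0.9 4.7 7.9] tcp [ 0.6165 -0.077   0.123 ] w 0.0587
16.32 F [-5.5 -0.6 -0. ] tcp [ 0.6134 -0.0779  0.1195] w 0.0854
16.96 F [-0.8  0.7 -0.5] tcp [ 0.6133 -0.0778  0.2187] w 0.0855
```

View pics/a2.png

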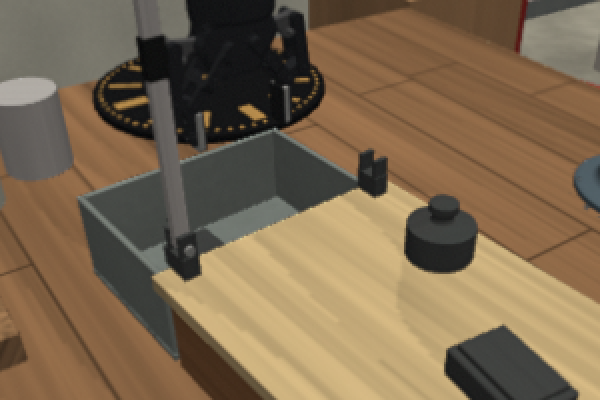

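Block A is out of sight in the bin; the weight and block B are undisturbed. Next is block B.

Run:
```python
from h import *
grasp(.0042,.1160,-.171)
drag([(.020,.05,.12),(.020,-.135,.14),(-.035,-.185,.1),(-.035,-.218,.08)])
open_gripper(); sleep(.3); wr()
move_linear(get_eef_pos()+[0,0,.13],feed=.2); wr()
move_linear(get_eef_pos()+RB@[0,.16,.05],feed=.25)
im,d=grab_frame("scene"); cv2.imwrite("pics/b2.png",im[60:260,150:450,::-1].repeat(2,0).repeat(2,1))
im,d=grab_frame("top"); cv2.imwrite("pics/b2t.png",im[...,::-1]); np.savez("top2.npz",im=im,d=d)
L=measure(im,d,camera_model("top"))
m=(abs(L[...,0])<128)&(L[...,1]<-212)&(L[...,1]>-388)&(L[...,2]>20)&(L[...,2]<130)
for b,ce,a in blobs(m): print("bin",ce.round(),a,rect(L[b]/1000),np.percentile(L[b][:,2],[5,50,95]).round())
```

```text
19.07 F [ 0.5  0.  -0.5] tcp [0.5592 0.2526 0.1333] w 0.0854
19.47 F [ 0.4  0.  -0.1] tcp [0.5582 0.2526 0.1201] w 0.0853
19.82 F [ 5.8 -0.   4.2] tcp [0.561  0.2527 0.1226] w 0.0585
20.53 F [-2.1  2.9  8.4] tcp [0.5768 0.1889 0.1226] w 0.0589
22.01 F [-1.   8.7  7.9] tcp [0.5902 0.0054 0.1226] w 0.0585
22.9 F [1.9 3.8 6.8] tcp [ 0.5395 -0.0498  0.1226] w 0.0591
23.46 F [0.7 4.3 9.3] tcp [ 0.5413 -0.0822  0.1225] w 0.0587
24.15 F [-0.1  0.3 -0.5] tcp [ 0.5399 -0.0833  0.1204] w 0.0853
24.95 F [ 0.2  0.2 -0.7] tcp [ 0.5392 -0.083   0.249 ] w 0.0854
pale [185. 157.] 545 board rect [116.3 159.9] [46.7 45.6] 0.6 median/top [114.6 159.1 144.7] 147.9 mean [114.8 159.1 144.3]
pale [192. 275.] 805 board rect [-117.4  166.7] [49.3 50.5] 87.3 median/top [-118.8  162.3  189.3] 192.4 mean [-118.6  163.2  182.3]
bin [412. 171.] 1242 (array([  40.1, -297.8]), array([61.1, 89.7]), 1.16) [31. 44. 47.]
bin [419. 205.] 1258 (array([ -35.3, -296.9]), array([61.3, 90.6]), 0.7) [34. 44. 47.]
```

View pics/b2t.png

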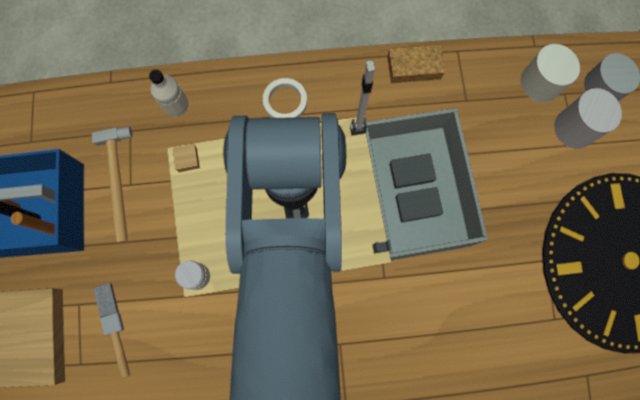

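Both blocks lie flat in the bin at (412,171) and (419,205), and the bar is still upright. Next I regrip it and lower it.

Run:
```python
from h import *
p,R=barpose(1.55,-1,.09)
movep(p+RB@[0,.14,0],R); move_linear(p,feed=.2); wr()
move_linear(barpose(1.55,-1)[0],feed=.1); wr(); gripper_close(25); wr()
for q in np.linspace(1.55,-.01,9)[1:]:
    p,R=barpose(q,-1); move_linear(p,R,feed=.12); F=get_ft_force()
    print(round(q,2),np.round(F,1),round(get_grip_width(),4))
    if np.linalg.norm(F)>50: print("stop"); break
open_gripper(); wr(); move_linear(get_eef_pos()+[0,0,.10],feed=.2)
movep(b2w(-.05,.05,.33),rotB(0)); move_linear(b2w(-.1,.15,.33),feed=.25); wr()
im,d=grab_frame("scene"); cv2.imwrite("pics/end.png",im[...,::-1])
im,d=grab_frame("top"); L=measure(im,d,camera_model("top"))
m=(abs(L[...,1]+185)<9)&(abs(L[...,0])<105)&(L[...,2]>135); P=L[m]
print("bar",np.polyfit(P[:,0],P[:,2],1),len(P))
```

```text
28.12 F [ 1.1 -0.2  0.6] tcp [ 0.7352 -0.0534  0.3867] w 0.0855
29.17 F [-0.4 -0.  -0.8] tcp [ 0.678  -0.0582  0.318 ] w 0.0853
29.82 F [-1.3  4.7  0.1] tcp [ 0.6775 -0.0577  0.3175] w 0.0136
1.36 [-0.2  6.2  0.3] 0.0139
1.16 [-0.9  7.4 -0.7] 0.0138
0.97 [-1.3  7.2  1.6] 0.0136
0.77 [-2.   6.7  1. ] 0.0139
0.57 [-3.2  5.8 -1. ] 0.0137
0.38 [-1.2  6.5 -0.8] 0.0136
0.19 [ 0.1  6.5 -1.8] 0.014
-0.01 [-0.7  7.1 -1.1] 0.014
34.0 F [ 1.  -0.6 -1.1] tcp [ 0.5139 -0.0701  0.1312] w 0.0852
36.28 F [ 0.4 -0.5  0. ] tcp [0.4507 0.2603 0.3295] w 0.0856
dark [309. 243.] 1015 board rect [-92.  -52.3] [63.  67.1] 80.9 median/top [-93.6 -51.7 158.2] 181.8 mean [-93.  -51.9 162.5]
pale [185. 157.] 550 board rect [116. 160.] [46.3 45.2] 1.8 median/top [114.2 159.1 144.8] 147.7 mean [114.7 159.1 144.4]
pale [197. 274.] 379 board rect [-116.5  154.8] [49.9 24.8] 5.0 median/top [-117.   154.5  189. ] 192.6 mean [-117.5  154.7  182.3]
bar [-7.01002196e-02  1.66886390e+02] 731
```

View pics/end.png

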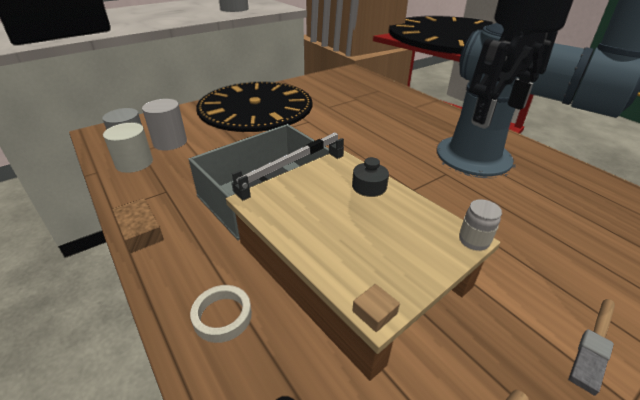

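The scene view shows the bar down at (290,160), with the weight, tin and pad in place. The fit still reads about 0.07 rad, so I'll press the bar down gently with closed fingers.

Run:
```python
from h import *
gripper_close(25)
x,y=-.060,-.185; R=rotB(np.pi/2,-1)
movep(b2w(x,y,.23),R); move_linear(b2w(x,y,.185),feed=.12); F0=get_ft_force()[2]
for z in np.arange(.180,.1545,-.002):
    move_linear(b2w(x,y,z),feed=.05); f=get_ft_force()[2]-F0; print(round(z,3),round(f,1),round(get_eef_pos()[2],4))
    if f>12: break
move_linear(b2w(x,y,.23),feed=.2)
movep(b2w(-.05,.05,.33),rotB(0)); move_linear(b2w(-.1,.15,.33),feed=.25); wr()
im,d=grab_frame("top"); L=measure(im,d,camera_model("top"))
m=(abs(L[...,1]+185)<9)&(abs(L[...,0])<105)&(L[...,2]>135); P=L[m]
print("bar",np.polyfit(P[:,0],P[:,2],1),len(P))
m=(abs(L[...,0])<128)&(L[...,1]<-212)&(L[...,1]>-388)&(L[...,2]>20)&(L[...,2]<130)
for b,ce,a in blobs(m): print("bin",ce.round(),a,rect(L[b]/1000),np.percentile(L[b][:,2],[5,50,95]).round())
```

```text
0.18 0.3 0.1804
0.178 0.2 0.178
0.176 0.7 0.1758
0.174 -0.7 0.1738
0.172 -0.8 0.1718
0.17 0.7 0.1698
0.168 1.1 0.1678
0.166 0.6 0.1658
0.164 -0.0 0.1638
0.162 1.3 0.162
0.16 11.5 0.1619
0.158 21.6 0.1617
44.14 F [ 0.  -1.1  0.3] tcp [0.4507 0.2604 0.3295] w -0.0002
dark [309. 243.] 1028 board rect [-92.  -52.3] [62.9 66.9] 81.1 median/top [-93.7 -52.  158.1] 182.1 mean [-93.  -52.  162.4]
pale [185. 157.] 541 board rect [116.3 159.7] [46.2 45. ] 1.0 median/top [114.6 159.3 144.8] 148.1 mean [114.8 159.1 144.5]
pale [197. 274.] 399 board rect [-116.4  155.3] [50.3 26.1] 4.3 median/top [-117.4  154.8  188.8] 192.5 mean [-117.7  155.   182. ]
bar [-7.53883352e-03  1.58993890e+02] 727
bin [412. 171.] 1233 (array([  39.9, -297.9]), array([61.2, 89.4]), 0.69) [31. 44. 47.]
bin [419. 205.] 1258 (array([ -35.5, -296.8]), array([61. , 90.6]), 0.53) [34. 44. 47.]
```

```bash
python3 -c "
from rig import *
sign_off(); print(get_t())"
```

```text
the job is handed in; nothing more can be done
the job is handed in; nothing more can be done
```

The job is done and handed in at about 44 s of the 72 s allowed; the sign-off gives no verdict.

**What I did:** I gripped the bar and raised it to a commanded 1.55 rad. Then I dragged each block along the board and released it once its centre was past the edge, so it tipped into the bin. Finally I lowered the bar again.

**Last checks:**
- **Blocks:** both lie flat in the bin, at about x = +40 and −35 mm in the bin's frame and close to its middle in y. Their tops are about 44 mm above the bench.
- **Bar:** after the first lowering it still measured about 0.07 rad, although −0.01 rad had been commanded. I pressed it down with closed fingers until it met a firm stop at its level height. It then measured about 0.008 rad.
- **Weight and pad:** within about 1 mm of where they started.
- **Tin:** before the bar was lowered it measured within about 1 mm of its start. In the last views the arm half-hid it, so its reading was about 12 mm off in y. The scene picture shows it in place.
- **Forces:** the highest I read was about 22 N, during the final press on the bar.
- **Robot:** it was clear of everything at hand-in.

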